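# Prop pack with folding wedges on the joiner's bench

### The arm

A 6-joint arm with a two-finger parallel gripper is mounted at the origin on the work surface. World frame = base frame: x ahead of the robot, y to its left, z up, the work surface at z = 0. Lengths are in m, angles in rad, forces in N, time in s.
With the tool pointing down it reaches from about 0.25 to 0.725 m from the base axis. Payload 4 kg.
Tool frame: the origin (TCP) lies midway between the tips of the shut fingers; the grasp point (between the pads) lies 19 mm behind it; x points along the fingers, y is the direction in which the jaws open and shut, and the axes are right-handed (so a half turn about x gives the same grasp; the last joint's range is limited). The gripper opens to 85 mm and grips with 20 to 120 N. Pads are 22 mm wide; open, the fingers measure 114 mm over their backs; the gripper's body (76 mm by 85 mm) begins 54 mm behind the grasp point. The pads swing forward as they close: fully open they stand 13 mm farther back than shut.
Start: joints at [-1.254, 0.241, 0.005, 1.335, 0, 1.571], TCP at [0.156, -0.475, 0.231] pointing down, gripper open.
Joint ranges: [-2.72, 2.72], [-1.05, 1.87], [-1.09, 1.28], [-1.99, 2.15], [-1.42, 1.44], [-3.14, 3.14]. Speed limits (rad/s): [2.79, 2.79, 3.14, 3.14, 3.14, 3.14].

### API

Orientations are given as a unit quaternion [x, y, z, w].
In Python, from workcell import * gives the robot as it stands.
- The arm moves only by the tool play_rows, never from a script. Its argument "plan" is a list of rows, each a list of 7 numbers: the shift along the tool's x, y, z in mm, then the turn, a rotation vector about the tool's x, y, z in rad, then the closure, from -1 (fully open) to 1 (shut). In form: [[x, y, z, rx, ry, rz, grip], ...]. A call has 1 to 20 rows; each row shifts and turns the commanded pose from where the row before left it, along the tool's axes as they then stand; what a row does not reach is not made up. A row lasts 1/12 s, in which the tool goes at most 41.7 mm and 7.16 degrees, less where a joint would pass 70% of its speed; a pose out of reach is approached as far as the arm can. A call with a gripper value outside its range is refused whole. The fingers move at their own pace and stop on an object; the grip force is fixed at half the most. Time passes only in rows, so rows that do not move let the fingers close. It gives the time, the measured TCP pose, the force and the opening at its end, in the units of the state.
- get_obs(): the state, without advancing time (a new reading comes with each control period).
- camera(name): name is "scene" or "side" or "wrist"; returns a dict with "frame" (420x560x3 uint8, red, green, blue), "depth" (420x560 float32, m along the optical axis (not along the pixel's ray), 0 where there is no reading), "fx", "fy", "cx", "cy" (pixels), "camera_from_world" (4x4, takes a point from world to camera coordinates). Camera axes: x right, y up, looking along -z (the intrinsics and any distortion apply to the point x, -y, -z); pixel columns grow to the right and rows downward; lengths in m; the calibration is good to about 2 mm. The wrist camera is an equidistant fisheye: a pixel r from the principal point sees the ray r / f radians off the axis. A picture is of the moment at which its call begins.
- job_done(): hands the job in, once; it reports no verdict.
Trained networks look in a picture, given as the dict that the camera call returned (one of the last four; its "shot" number tells which), for a name from the list of things; names that differ only in an ending like _2 or _b are one class to them, and where a whole thing is asked for, a point or a joint stands for the part that bears it (a point fixed in the world has none). Each returns a list of dicts, best first, with "confidence" (0 to 1); they miss things now and then, are a little off and sometimes report something else, mostly with a low value. They report only what shows in the picture. A call takes as long as a camera call. They do not tell look-alikes from the thing itself.
- search_frame(thing, picture): "centre" ([x, y, z] in m, in world coordinates, good to about 4 mm: the middle of the surface that is visible of it).
- pinpoint(thing, picture): "centre" ([x, y, z] in m, in world coordinates, good to about 4 mm: a listed point, or the origin of a listed thing).
The state is a dict: "clock": time; "joint_pos": joint angles; "joint_vel": joint speeds; "tau": joint torques, N m; "eef_pos": TCP position; "tool_rot": TCP orientation; "ft_force": force on the tool from outside, world axes, zero at the start; "ft_torque": the same for the moment, N m; "grip_width": finger opening in m.
Only numpy, scipy, OpenCV 4.12 (cv2) and the standard library are available. Lean on these libraries where they do the work, as an engineer would, in place of code of your own. Each camera call takes 0.05 s, during which the arm holds its last target. There are 200 camera calls.

### The job

Build a level prop on the black board with the yellow outline: the plywood block flat inside the outline with its long sides along the outline's long sides, then the dark wedge on it with its flat side down, then the pale wedge, also flat side down, on the dark one but turned end for end, so that its orange thick end lies over the thin end of the dark wedge and the top comes out level, and last the steel weight upright on the middle of the top. Stack them in this order, each centred and square on the one below, set down and not dropped, and leave the tape measure and the glue bottle where they are.

Things in the scene. Friction and masses are not known exactly. Their poses are not given: they have to be found in the camera images.
- ply_block: rectangular plywood packing block, 120 x 60 x 40 mm (x, y, z), striped layered edges, two green paint stripes across its top; loose, 0.19 kg. Origin: centre of its underside; x along the 120 mm length, z up
- dark_wedge: dark brown walnut wooden wedge lying on its flat underside: 120 mm long, 50 mm wide with upright sides, 14 mm thick at one end growing evenly to 32 mm at the other (23 mm in the middle; top slopes 0.149 rad); the last 22 mm at the thick end are orange. Both wedges are alike in shape. Loose, 0.09 kg. Origin: centre of the flat underside; x lengthways to the thick orange end, z up
- pale_wedge: pale cream beech wooden wedge lying on its flat underside: 120 mm long, 50 mm wide with upright sides, 14 mm thick at one end growing evenly to 32 mm at the other (23 mm in the middle; top slopes 0.149 rad); the last 22 mm at the thick end are orange. Both wedges are alike in shape. Loose, 0.09 kg. Origin: centre of the flat underside; x lengthways to the thick orange end, z up
- steel_weight: round steel hold-down weight: base disc 60 mm across and 25 mm high, a 16 mm stem, and on top a red knob 30 mm across from 45 to 65 mm above the underside; loose, about 0.65 kg. Origin: centre of its underside; z up
- black_board: black board fixed to the bench, 180 x 120 x 18 mm, with a thin yellow outline 152 x 92 mm painted on its top and centred on it; the target. Origin: centre of its underside (its top is 18 mm above it); x along the 180 mm length, z up
- bare_board: brown unmarked board of the same size, 180 x 120 x 18 mm, also fixed: not used. Origin: centre of its underside; x along its length
- tape_measure: yellow and black tape measure, 70 x 40 x 62 mm high, standing loose among the pieces: leave it. Origin: centre of its underside; x along the 70 mm length
- glue_bottle: white glue bottle with a blue label and orange cap, 56 mm across, 130 mm tall, standing loose between the two boards; leave it. Origin: centre of its underside
There are look-alikes about, which are no part of the job. Leave any blue or turquoise look-alike of the pale_wedge alone. What is shaped like the dark_wedge but purple is not meant.

How it is judged:
On the way, in this order (a step that is already met when the one before it is completed fails the run):
1. the plywood block lies flat inside the yellow outline of the black board, along it, and is let go (x of ply_block in the frame of black_board between -0.013 and 0.013 m and y of ply_block in the frame of black_board between -0.013 and 0.013 m and z of ply_block in the frame of black_board between 0.014 and 0.022 m and angle between the x axis of ply_block and the x axis of black_board, either way round below 0.2 rad and angle between ply_block's own z axis and vertical below 0.06 rad and contact force between ply_block and the fingers below 0.1 N and linear speed of ply_block below 0.03 m/s), for 0.2 s.
2. the dark wedge lies on the block, centred and along it, and is let go (x of ply_block in the frame of black_board between -0.013 and 0.013 m and y of ply_block in the frame of black_board between -0.013 and 0.013 m and z of ply_block in the frame of black_board between 0.014 and 0.022 m and angle between the x axis of ply_block and the x axis of black_board, either way round below 0.2 rad and angle between each of ply_block, dark_wedge's own z axis and vertical below 0.06 rad and horizontal distance between dark_wedge and ply_block below 0.014 m and z of dark_wedge in the frame of ply_block between 0.036 and 0.044 m and angle between the x axis of dark_wedge and the x axis of ply_block, either way round below 0.2 rad and contact force between dark_wedge and the fingers below 0.1 N and linear speed of dark_wedge below 0.03 m/s), for 0.2 s.
3. the pale wedge lies on the dark one, centred and along it, and is let go (x of ply_block in the frame of black_board between -0.013 and 0.013 m and y of ply_block in the frame of black_board between -0.013 and 0.013 m and z of ply_block in the frame of black_board between 0.014 and 0.022 m and angle between the x axis of ply_block and the x axis of black_board, either way round below 0.2 rad and angle between each of ply_block, dark_wedge's own z axis and vertical below 0.06 rad and horizontal distance between dark_wedge and ply_block below 0.014 m and z of dark_wedge in the frame of ply_block between 0.036 and 0.044 m and angle between the x axis of dark_wedge and the x axis of ply_block, either way round below 0.2 rad and horizontal distance between pale_wedge and dark_wedge below 0.014 m and z of pale_wedge in the frame of dark_wedge between 0.017 and 0.029 m and angle between the y axis of pale_wedge and the y axis of dark_wedge, either way round below 0.2 rad and angle between pale_wedge's own z axis and vertical below 0.22 rad and contact force between pale_wedge and the fingers below 0.1 N and linear speed of pale_wedge below 0.03 m/s), for 0.2 s.
4. the steel weight stands level on top and is let go (x of ply_block in the frame of black_board between -0.013 and 0.013 m and y of ply_block in the frame of black_board between -0.013 and 0.013 m and z of ply_block in the frame of black_board between 0.014 and 0.022 m and angle between the x axis of ply_block and the x axis of black_board, either way round below 0.2 rad and angle between each of ply_block, dark_wedge's own z axis and vertical below 0.06 rad and horizontal distance between dark_wedge and ply_block below 0.014 m and z of dark_wedge in the frame of ply_block between 0.036 and 0.044 m and angle between the x axis of dark_wedge and the x axis of ply_block, either way round below 0.2 rad and horizontal distance between pale_wedge and dark_wedge below 0.014 m and z of pale_wedge in the frame of dark_wedge between 0.017 and 0.029 m and angle between the y axis of pale_wedge and the y axis of dark_wedge, either way round below 0.2 rad and angle between pale_wedge's own z axis and vertical below 0.22 rad and horizontal distance between steel_weight and pale_wedge below 0.018 m and z of steel_weight in the frame of black_board between 0.096 and 0.112 m and angle between steel_weight's own z axis and vertical below 0.075 rad and contact force between steel_weight and the fingers below 0.1 N and linear speed of steel_weight below 0.03 m/s), for 0.2 s.
At the end, for the whole second after the job is handed in: Block on the black board, dark wedge on it, pale wedge on that: each within 13 mm of centre and 0.2 rad square, flat sides down. Weight on top within 18 mm of centre, upright within 0.075 rad (only so if the wedges point opposite ways). All let go and at rest (x of ply_block in the frame of black_board between -0.013 and 0.013 m and y of ply_block in the frame of black_board between -0.013 and 0.013 m and z of ply_block in the frame of black_board between 0.014 and 0.022 m and angle between the x axis of ply_block and the x axis of black_board, either way round below 0.2 rad and angle between each of ply_block, dark_wedge's own z axis and vertical below 0.06 rad and horizontal distance between dark_wedge and ply_block below 0.014 m and z of dark_wedge in the frame of ply_block between 0.036 and 0.044 m and angle between the x axis of dark_wedge and the x axis of ply_block, either way round below 0.2 rad and horizontal distance between pale_wedge and dark_wedge below 0.014 m and z of pale_wedge in the frame of dark_wedge between 0.017 and 0.029 m and angle between the y axis of pale_wedge and the y axis of dark_wedge, either way round below 0.2 rad and angle between pale_wedge's own z axis and vertical below 0.22 rad and horizontal distance between steel_weight and pale_wedge below 0.018 m and z of steel_weight in the frame of black_board between 0.096 and 0.112 m and angle between steel_weight's own z axis and vertical below 0.075 rad and linear speed of each of ply_block, dark_wedge, pale_wedge, steel_weight below 0.02 m/s); the robot touches nothing.
It fails at once if one of the four pieces is dropped (falls freely faster than 0.6 m/s, about 2 cm of fall) ((linear speed of ply_block above 0.6 m/s and contact force between ply_block and the fingers below 0.1 N) or (linear speed of dark_wedge above 0.6 m/s and contact force between dark_wedge and the fingers below 0.1 N) or (linear speed of pale_wedge above 0.6 m/s and contact force between pale_wedge and the fingers below 0.1 N) or (linear speed of steel_weight above 0.6 m/s and contact force between steel_weight and the fingers below 0.1 N)).
It fails at once if the tape measure is moved more than 3 cm or knocked over (distance of tape_measure from where it was at the start of the episode above 0.03 m or angle between tape_measure's own z axis and vertical above 0.4 rad).
It fails at once if the glue bottle is moved more than 3 cm or knocked over (distance of glue_bottle from where it was at the start of the episode above 0.03 m or angle between glue_bottle's own z axis and vertical above 0.4 rad).
It also fails if it takes over 128 s, if anything falls off the work surface, if the arm or the gripper's body presses on something with over 40 N, if the wrist force passes 120 N, or if a joint passes its speed limit or range.

## Working session

There is one attempt and no reset: what is moved stays moved. The work goes in short steps, Python scripts to look and compute and a tool call to move; the robot and the scene stay as the last step left them, time stands still between calls to the robot, and variables do not carry over. Pictures are saved under pics/ and viewed, about 12 in all and at most 16, crops included, and the job is handed in when it is done.

Besides the shell and the picture viewer there is one more tool, called after "Request:" as name(argument=value, ...), one argument or row to a line, values as JSON. play_rows: Moves the arm, as the interface text tells. Its arguments: {"type":"object","properties":{"plan":{"type":"array","items":{"type":"array","items":{"type":"number"}}}},"required":["plan"]}

```bash
mkdir -p pics; cat > h.py <<'E'
from workcell import *
import numpy as np, cv2
from scipy.spatial.transform import Rotation as R
def save(p,n): cv2.imwrite('pics/'+n,cv2.cvtColor(p['frame'],cv2.COLOR_RGB2BGR))
def cloud(p):
    d=p['depth'];v,u=np.indices(d.shape)
    c=np.stack([(u-p['cx'])/p['fx']*d,-(v-p['cy'])/p['fy']*d,-d],-1)
    T=np.linalg.inv(p['camera_from_world']); return c@T[:3,:3].T+T[:3,3]
E
python3 - <<'E'
from h import *
o=get_obs();print(o)
a=camera('scene');b=camera('side');save(a,'s1.png');save(b,'d1.png')
np.savez('sc.npz',**{k:a[k] for k in a if k!='shot'});np.savez('sd.npz',**{k:b[k] for k in b if k!='shot'})
for t in ['ply_block','dark_wedge','pale_wedge','steel_weight','black_board','bare_board','tape_measure','glue_bottle']:
  for n,p in(('scene',a),('side',b)):
    print(t,n,[(np.round(r['centre'],3).tolist(),round(r['confidence'],2)) for r in pinpoint(t,p)])
E
```

```text
{'clock': 0.0, 'joint_pos': array([-1.25400456e+00,  2.41411364e-01,  3.72520172e-03,  1.33518828e+00,
        3.07491729e-05,  1.57080173e+00]), 'joint_vel': array([-1.48088061e-03, -2.47852468e-04,  1.99839374e-03, -2.46692675e-03,
        4.58434854e-04,  3.42759329e-05]), 'tau': array([ 3.17159402e-04, -3.72320688e+01,  2.52406651e+01,  1.69512222e-02,
       -5.71648764e-05, -4.24985657e-06]), 'eef_pos': array([ 0.15557327, -0.47452097,  0.23041413]), 'tool_rot': array([-0.69814969, -0.11226033,  0.69836   , -0.11080585]), 'ft_force': array([-0.34733518,  0.07177964,  0.24113441]), 'ft_torque': array([0.00512903, 0.01131233, 0.03376504]), 'grip_width': 0.085298633023915}
ply_block scene [([0.536, 0.348, -0.003], 0.92)]
ply_block side [([0.538, 0.348, 0.002], 0.74)]
dark_wedge scene [([0.404, -0.192, 0.0], 0.87), ([0.361, -0.353, -0.0], 0.62), ([0.617, 0.162, -0.002], 0.15)]
dark_wedge side [([0.361, -0.353, -0.004], 0.91), ([0.407, -0.195, 0.003], 0.85)]
pale_wedge scene [([0.177, 0.309, -0.001], 0.91), ([0.37, 0.368, 0.005], 0.76), ([0.405, 0.2, -0.001], 0.75)]
pale_wedge side [([0.371, 0.371, 0.0], 0.96), ([0.18, 0.314, -0.001], 0.96), ([0.403, 0.204, -0.0], 0.83)]
steel_weight scene [([0.535, -0.371, -0.004], 0.75)]
steel_weight side [([0.535, -0.376, 0.002], 0.84), ([0.61, -0.165, -0.0], 0.47)]
black_board scene [([0.617, 0.162, 0.001], 0.74)]
black_board side [([0.62, 0.158, -0.001], 0.94)]
bare_board scene [([0.615, -0.166, -0.0], 0.58)]
bare_board side [([0.612, -0.165, 0.001], 0.7)]
tape_measure scene [([0.449, -0.02, 0.004], 0.89)]
tape_measure side [([0.446, -0.014, 0.002], 0.73)]
glue_bottle scene [([0.694, 0.012, -0.001], 0.91)]
glue_bottle side [([0.697, 0.012, -0.001], 0.59), ([0.447, -0.017, 0.001], 0.52), ([0.537, 0.348, 0.002], 0.48)]
```

View pics/s1.png

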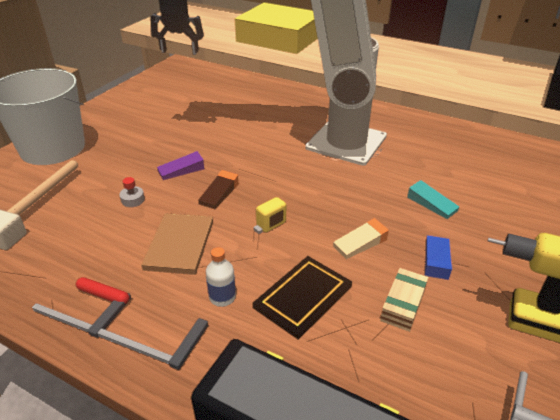

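View pics/d1.png

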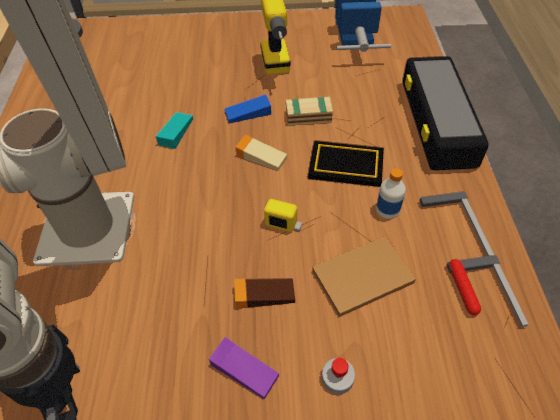

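Scene view: the dark wedge could be the brown piece (219,188) or the purple one (181,165), and I choose the brown. The pale wedge could be the cream piece (362,238), the blue (438,257) or the turquoise (433,199), and I choose the cream. The block is at (405,297), the weight at (131,193). The target is the black board (303,294), not the bare board (180,242).

Next I'll get poses from the depth clouds, with one close crop to check.

```bash
python3 - <<'E'
from h import *
A={n:dict(np.load(f)) for n,f in(('scene','sc.npz'),('side','sd.npz'))}
def clip(P,c,r,z0,z1):
    m=(np.hypot(P[...,0]-c[0],P[...,1]-c[1])<r)&(P[...,2]>z0)&(P[...,2]<z1); return m
for t,c,r,z0,z1 in [('ply',(.536,.348),.085,.035,.06),('dark',(.405,-.193),.085,.009,.06),('pale',(.404,.202),.085,.009,.06),('steel',(.535,-.373),.06,.04,.09),('steelbase',(.535,-.373),.06,.02,.028),('board',(.618,.16),.115,.012,.03),('tape',(.448,-.017),.06,.05,.08),('glue',(.695,.012),.04,.06,.15)]:
  for n in A:
    P=cloud(A[n]);m=clip(P,c,r,z0,z1);q=P[m]
    rc=cv2.minAreaRect((q[:,:2]*1000).astype(np.float32)); bx=cv2.boxPoints(rc)
    e=bx[1]-bx[0];f=bx[2]-bx[1]; l=e if np.hypot(*e)>np.hypot(*f) else f
    s='';
    F=A[n]['frame'][m].astype(int)
    if t in('dark','pale'):
      og=(F[:,0]>170)&(F[:,1]<150)&(F[:,2]<90); s=('orange',q[og].mean(0).round(3),og.sum())
    if t=='board':
      y=(F[:,0]>120)&(F[:,1]>90)&(F[:,2]<90); yr=cv2.minAreaRect((q[y][:,:2]*1000).astype(np.float32)); s=('yellow',yr,y.sum())
    print(t,n,len(q),np.round(rc[0],1),np.round(sorted(rc[1]),1),'ang',round(np.arctan2(l[1],l[0])%np.pi,3),'zmax',np.percentile(q[:,2],[50,98]).round(4),*s)
f=A['scene']['frame'];g=A['side']['frame']
C=lambda f,x,y:cv2.resize(f[y-45:y+45,x-60:x+60],(400,300),interpolation=cv2.INTER_CUBIC)
im=np.vstack([np.hstack([C(f,219,188),C(f,362,238)]),np.hstack([C(g,265,292),C(g,330,140)])])
cv2.imwrite('pics/c1.png',im[...,::-1])
E
```

```text
ply scene 1406 [541.  346.7] [ 60.4 125.6] ang 0.037 zmax [0.0382 0.0409]
ply side 700 [540.1 346.6] [ 64.7 121. ] ang 0.031 zmax [0.0393 0.043 ]
dark scene 725 [ 405.  -194.4] [ 55.8 130.2] ang 0.056 zmax [0.0198 0.0302] orange [ 0.356 -0.197  0.028] 110
dark side 1486 [ 404.1 -194.7] [ 53.8 120.6] ang 0.055 zmax [0.0219 0.0326] orange [ 0.355 -0.196  0.03 ] 248
pale scene 1004 [407.7 202.1] [ 54.5 124.7] ang 2.62 zmax [0.0197 0.0306] orange [0.364 0.227 0.029] 137
pale side 887 [405.6 202.1] [ 54.8 122.8] ang 2.633 zmax [0.0209 0.0327] orange [0.364 0.226 0.03 ] 136
steel scene 131 [ 535.8 -373.1] [27.7 28.2] ang 1.325 zmax [0.0597 0.0653]
steel side 264 [ 532.1 -375.9] [28.2 28.9] ang 1.464 zmax [0.0641 0.0677]
steelbase scene 215 [ 538.  -370.6] [56.1 58. ] ang 2.42 zmax [0.0228 0.0263]
steelbase side 588 [ 533.2 -376.3] [56.8 58.2] ang 3.017 zmax [0.0247 0.0275]
board scene 3971 [619.9 158.9] [123.  183.1] ang 2.923 zmax [0.0161 0.0191] yellow ((614.0486450195312, 152.71945190429688), (107.85578918457031, 162.57933044433594), 77.72161102294922) 533
board side 2601 [618.1 158. ] [126.5 180.2] ang 2.927 zmax [0.0174 0.021 ] yellow ((620.4503784179688, 163.98880004882812), (107.30859375, 153.50877380371094), 77.51102447509766) 334
tape scene 350 [448.1 -11.7] [40.9 71.8] ang 2.754 zmax [0.0586 0.0621]
tape side 489 [444.9 -16. ] [41.1 70.3] ang 2.792 zmax [0.0602 0.0639]
glue scene 793 [705.7  14.9] [42.4 54.9] ang 2.097 zmax [0.0892 0.1289]
glue side 649 [694.6   3.6] [44.3 55.3] ang 2.747 zmax [0.0908 0.1308]
```

View pics/c1.png

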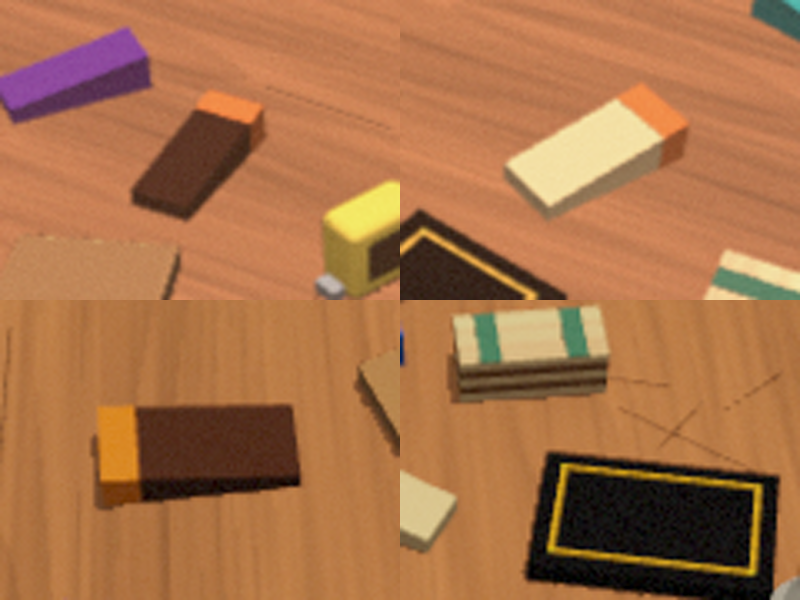

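The crop confirms brown and cream wedges with orange ends, the block with green stripes, and the black board with the yellow outline. The sizes match the given dimensions.

Now a helper to print moves in tool axes.

```bash
cat > go.py <<'E'
# go.py x y z(mm) jaw_angle(rad) [pitch]: prints rotation (in present tool axes), then shift in tool axes AFTER the turn
import sys; from h import *
x,y,z,a=map(float,sys.argv[1:5]); pt=float(sys.argv[5]) if len(sys.argv)>5 else 0
o=get_obs();Rc=R.from_quat(o['tool_rot']);M=Rc.as_matrix()
print('t',round(float(o['clock']),2),'pos',(o['eef_pos']*1000).round(1),'jaw',round(np.arctan2(M[1,1],M[0,1]),3),'down',M[:,0].round(3),'q',o['joint_pos'].round(2),'w',round(o['grip_width']*1000,1),'F',o['ft_force'].round(1))
for k in(0,np.pi):
    b=a+k; X=np.array([0,0,-1.]);Y=np.array([np.cos(b),np.sin(b),0]);T=R.from_matrix(np.c_[X,Y,np.cross(X,Y)])
    if pt: T=R.from_rotvec(pt*np.array([np.cos(a),np.sin(a),0]))*T
    w=(Rc.inv()*T); d=np.array([x,y,z])-o['eef_pos']*1000
    print('rot',w.as_rotvec().round(3),'then shift',T.inv().apply(d).round(1),'| shift without turn',Rc.inv().apply(d).round(1))
E
python3 go.py 540 347 150 1.605
```

```text
t 0.9 pos [ 155.8 -475.1  231.3] jaw -1.254 down [ 0. -0. -1.] q [-1.25  0.24  0.01  1.34 -0.    1.57] w 85.5 F [-0.1 -0.2 -0.4]
rot [-2.859  0.     0.   ] then shift [ 81.3 808.5 412.1] | shift without turn [  81.3 -661.5 -621.2]
rot [ 0.283  0.    -0.   ] then shift [  81.3 -808.5 -412.1] | shift without turn [  81.3 -661.5 -621.2]
```

Request:
play_rows(
  plan=[
    [0,-11,-10,0,0,0,-1],
    [0,-22,-21,0,0,0,-1],
    [0,-22,-21,0,0,0,-1],
    [0,-22,-21,0,0,0,-1],
    [0,-22,-21,0,0,0,-1],
    [0,-22,-21,0,0,0,-1],
    [0,-22,-21,0,0,0,-1],
    [0,-22,-21,0,0,0,-1],
    [0,-22,-21,0,0,0,-1],
    [0,-22,-21,0,0,0,-1],
    [0,-22,-21,0,0,0,-1],
    [0,-22,-21,0,0,0,-1],
    [0,-22,-21,0,0,0,-1],
    [0,-22,-21,0,0,0,-1],
    [0,-22,-21,0,0,0,-1],
    [0,-22,-21,0,0,0,-1],
    [0,-22,-21,0,0,0,-1],
    [0,-22,-21,0,0,0,-1],
    [0,-22,-21,0,0,0,-1],
    [0,-22,-21,0,0,0,-1],
  ],
)

```text
clock: 2.57
eef_pos: [0.4112, 0.0616, 0.2315]
tool_rot: [0.698, 0.112, -0.698, 0.112]
ft_force: [0.3, -0.5, -0.1]
grip_width: 0.0853
```

Request:
play_rows(
  plan=[
    [0,-22,-21,0,0,0,-1],
    [0,-22,-21,0,0,0,-1],
    [0,-22,-21,0,0,0,-1],
    [0,-22,-21,0,0,0,-1],
    [0,-22,-21,0,0,0,-1],
    [0,-22,-21,0,0,0,-1],
    [0,-22,-21,0,0,0,-1],
    [0,-22,-21,0,0,0,-1],
    [0,-22,-21,0,0,0,-1],
    [0,-22,-21,0,0,0,-1],
    [0,0,0,-0.1,0,0,-1],
    [0,0,0,-0.1,0,0,-1],
    [0,0,0,-0.1,0,0,-1],
    [0,0,0,-0.1,0,0,-1],
    [0,0,0,-0.1,0,0,-1],
    [0,0,0,-0.1,0,0,-1],
    [0,0,0,0,0,0,-1],
  ],
)

```text
clock: 3.98
eef_pos: [0.5588, 0.2727, 0.2349]
tool_rot: [0.617, 0.368, -0.614, 0.328]
ft_force: [0.4, -0.0, 0.5]
grip_width: 0.0854
```

```bash
python3 go.py 540 347 150 1.605
```

```text
t 3.98 pos [558.8 272.7 234.9] jaw -0.541 down [-0.024  0.051 -0.998] q [0.43 0.49 0.38 1.46 0.06 2.54] w 85.4 F [ 0.4 -0.   0.5]
rot [-2.146 -0.069 -0.006] then shift [ 84.9  74.9 -16.2] | shift without turn [ 89.  -50.3 -51.2]
rot [ 0.995 -0.005  0.059] then shift [ 84.9 -74.9  16.2] | shift without turn [ 89.  -50.3 -51.2]
```

Request:
play_rows(
  plan=[
    [0,0,0,-0.113,-0.0036,0,-1],
    [0,0,0,-0.113,-0.0036,0,-1],
    [0,0,0,-0.113,-0.0036,0,-1],
    [0,0,0,-0.113,-0.0036,0,-1],
    [0,0,0,-0.113,-0.0036,0,-1],
    [0,0,0,-0.113,-0.0036,0,-1],
    [0,0,0,-0.113,-0.0036,0,-1],
    [0,0,0,-0.113,-0.0036,0,-1],
    [0,0,0,-0.113,-0.0036,0,-1],
    [0,0,0,-0.113,-0.0036,0,-1],
    [0,0,0,-0.113,-0.0036,0,-1],
    [0,0,0,-0.113,-0.0036,0,-1],
    [0,0,0,-0.113,-0.0036,0,-1],
    [0,0,0,-0.113,-0.0036,0,-1],
    [0,0,0,-0.113,-0.0036,0,-1],
    [0,0,0,-0.113,-0.0036,0,-1],
    [0,0,0,-0.113,-0.0036,0,-1],
    [0,0,0,-0.113,-0.0036,0,-1],
    [0,0,0,-0.113,-0.0036,0,-1],
    [0,0,0,0,0,0,-1],
  ],
)

```text
clock: 5.65
eef_pos: [0.5587, 0.2727, 0.2351]
tool_rot: [-0.011, 0.705, 0.013, 0.709]
ft_force: [0.2, 0.0, 0.0]
grip_width: 0.0854
```

```bash
python3 go.py 540 347 100 1.605
```

```text
t 5.65 pos [558.7 272.7 235.1] jaw 1.604 down [ 0.005  0.003 -1.   ] q [0.45 0.48 0.37 1.45 0.   0.42] w 85.4 F [0.2 0.  0. ]
rot [-0.001  0.005 -0.003] then shift [135.1  74.9 -16.1] | shift without turn [135.2  74.5 -16.9]
rot [ 3.14  -0.005 -0.007] then shift [135.1 -74.9  16.1] | shift without turn [135.2  74.5 -16.9]
```

Request:
play_rows(
  plan=[
    [10,9.3,-2.1,0,0,0,-1],
    [10,9.3,-2.1,0,0,0,-1],
    [15,9.3,-2.1,0,0,0,-1],
    [20,9.3,-2.1,0,0,0,-1],
    [20,9.3,-2.1,0,0,0,-1],
    [20,9.3,-2.1,0,0,0,-1],
    [20,9.3,-2.1,0,0,0,-1],
    [20,9.3,-2.1,0,0,0,-1],
    [0,0,0,0,0,0,-1],
    [0,0,0,0,0,0,-1],
  ],
)

```text
clock: 6.48
eef_pos: [0.5381, 0.347, 0.0977]
tool_rot: [-0.012, 0.707, 0.012, 0.707]
ft_force: [-0.1, -0.0, -0.1]
grip_width: 0.0858
```

```bash
python3 go.py 540 347 4 1.605; python3 -c "
from h import *
p=camera('wrist');save(p,'w1.png');print(pinpoint('ply_block',p))"
```

```text
t 6.48 pos [538.1 347.   97.7] jaw 1.604 down [ 0.  0. -1.] q [0.57 0.6  0.19 1.17 0.   0.54] w 85.8 F [-0.1 -0.  -0.1]
rot [-0.001  0.    -0.   ] then shift [93.7 -0.1  1.9] | shift without turn [93.7 -0.1  1.9]
rot [ 3.141 -0.    -0.   ] then shift [93.7  0.1 -1.9] | shift without turn [93.7 -0.1  1.9]
[{'centre': [0.5363, 0.3481, 0.0031], 'confidence': 0.88}]
```

View pics/w1.png

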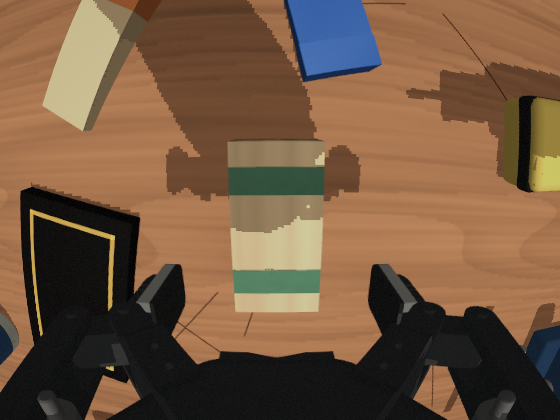

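The wrist view shows the block (x 228–323) midway between the fingers (~182 and ~372) and square to them. I'll go down and grip.

Request:
play_rows(
  plan=[
    [12,0,0,0,0,0,-1],
    [16,0,0,0,0,0,-1],
    [16,0,0,0,0,0,-1],
    [16,0,0,0,0,0,-1],
    [14,0,0,0,0,0,-1],
    [10,0,0,0,0,0,-1],
    [6,0,0,0,0,0,-1],
    [4,0,0,0,0,0,-1],
    [0,0,0,0,0,0,-1],
    [0,0,0,0,0,0,1],
    [0,0,0,0,0,0,1],
    [0,0,0,0,0,0,1],
    [0,0,0,0,0,0,1],
    [0,0,0,0,0,0,1],
    [0,0,0,0,0,0,1],
    [0,0,0,0,0,0,1],
    [0,0,0,0,0,0,1],
  ],
)

```text
clock: 8.0
eef_pos: [0.5415, 0.3478, 0.0076]
tool_rot: [-0.01, 0.705, 0.013, 0.709]
ft_force: [-0.0, 0.7, 5.8]
grip_width: 0.0593
```

Request:
play_rows(
  plan=[
    [-3,0,0,0,0,0,1],
    [-8,0,0,0,0,0,1],
    [-12,0,0,0,0,0,1],
    [-12,0,0,0,0,0,1],
    [-15,0,0,0,0,0,1],
    [-15,0,0,0,0,0,1],
    [-15,0,0,0,0,0,1],
    [-10,0,0,0,0,0,1],
    [0,0,0,0.08,0,0,1],
    [0,0,0,0.08,0,0,1],
    [0,0,0,0.09,0,0,1],
    [0,0,0,0,0,0,1],
  ],
)

```text
clock: 9.0
eef_pos: [0.5402, 0.347, 0.097]
tool_rot: [0.078, 0.701, -0.076, 0.705]
ft_force: [-0.8, -0.0, -2.3]
grip_width: 0.0591
```

```bash
python3 go.py 619 159 40 1.354; python3 -c "
from h import *
p=camera('wrist');save(p,'w2.png')"
```

```text
t 9.0 pos [540.2 347.   97. ] jaw 1.353 down [ 0.005  0.003 -1.   ] q [0.57 0.6  0.19 1.16 0.   0.79] w 59.1 F [-0.8 -0.  -2.3]
rot [-0.001  0.004 -0.004] then shift [  57.  -166.6  117.4] | shift without turn [  56.8 -166.7  117.4]
rot [ 3.14  -0.007 -0.007] then shift [  57.   166.6 -117.4] | shift without turn [  56.8 -166.7  117.4]
```

View pics/w2.png

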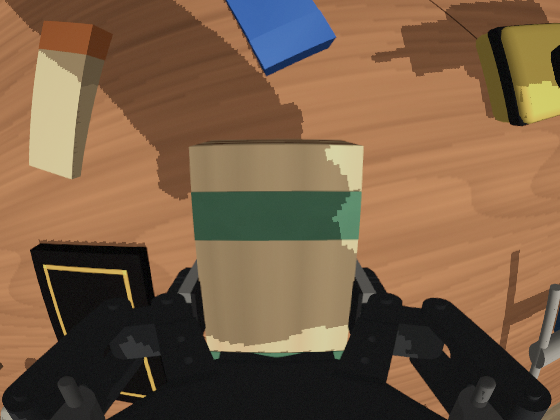

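Request:
play_rows(
  plan=[
    [0,-8,6,0,0,0,1],
    [0,-16,11.5,0,0,0,1],
    [0,-17,12,0,0,0,1],
    [0,-17,12,0,0,0,1],
    [0,-17,12,0,0,0,1],
    [0,-17,12,0,0,0,1],
    [0,-17,12,0,0,0,1],
    [0,-17,12,0,0,0,1],
    [0,-17,12,0,0,0,1],
    [0,-16,11.5,0,0,0,1],
    [0,-8,6,0,0,0,1],
    [10,0,0,0,0,0,1],
    [15,0,0,0,0,0,1],
    [15,0,0,0,0,0,1],
    [10,0,0,0,0,0,1],
    [0,0,0,0,0,0,1],
  ],
)

```text
clock: 10.38
eef_pos: [0.6178, 0.1586, 0.0424]
tool_rot: [0.076, 0.704, -0.075, 0.702]
ft_force: [-1.0, 0.3, -2.3]
grip_width: 0.0591
```

```bash
python3 go.py 621 158.5 25 1.354; cat > meas.py <<'E'
# meas.py cx cy r z0 z1 : rect fit from scene & side within radius/heights
import sys; from h import *
cx,cy,r,z0,z1=[float(v) for v in sys.argv[1:6]]
for n in('scene','side'):
    p=camera(n);P=cloud(p);m=(np.hypot(P[...,0]-cx,P[...,1]-cy)<r)&(P[...,2]>z0)&(P[...,2]<z1)
    if len(sys.argv)>6: save(p,sys.argv[6]+n+'.png')
    q=P[m]; 
    if len(q)<20: print(n,len(q)); continue
    rc=cv2.minAreaRect((q[:,:2]*1000).astype(np.float32));bx=cv2.boxPoints(rc);e=bx[1]-bx[0];f=bx[2]-bx[1];l=e if np.hypot(*e)>np.hypot(*f) else f
    print(n,len(q),np.round(rc[0],1),np.round(sorted(rc[1]),1),'ang',round(np.arctan2(l[1],l[0])%np.pi,3),'z',np.percentile(q[:,2],[5,50,95]).round(4))
E
python3 meas.py .62 .159 .085 .04 .09 a
```

```text
t 10.38 pos [617.8 158.6  42.4] jaw 1.356 down [-0.002  0.002 -1.   ] q [0.25 0.64 0.12 1.05 0.   0.47] w 59.1 F [-1.   0.3 -2.3]
rot [ 0.002 -0.002 -0.001] then shift [17.4  0.5  3.1] | shift without turn [17.4  0.5  3.1]
rot [-3.14e+00  2.00e-03 -3.00e-03] then shift [17.4 -0.5 -3.1] | shift without turn [17.4  0.5  3.1]
scene 1444 [636.9 151.9] [94.  99.2] ang 0.765 z [0.0453 0.0721 0.0784]
side 1157 [615.7 152.4] [ 79.2 120.1] ang 2.92 z [0.0444 0.0744 0.0784]
```

Request:
play_rows(
  plan=[
    [4,0,1,0,0,0,1],
    [4,0,1,0,0,0,1],
    [3,0,1,0,0,0,1],
    [2,0,0,0,0,0,1],
    [1,0,0,0,0,0,1],
    [0,0,0,0,0,0,1],
  ],
)

```text
clock: 10.98
eef_pos: [0.6235, 0.1577, 0.0317]
tool_rot: [0.078, 0.702, -0.075, 0.704]
ft_force: [-1.0, 0.9, -2.6]
grip_width: 0.0593
```

Request:
play_rows(
  plan=[
    [1,0,0,0,0,0,1],
    [1,0,0,0,0,0,1],
    [0,0,0,0,0,0,1],
  ],
)

```text
clock: 11.23
eef_pos: [0.6236, 0.1578, 0.0299]
tool_rot: [0.078, 0.702, -0.075, 0.704]
ft_force: [-0.0, 0.1, -1.9]
grip_width: 0.0589
```

Request:
play_rows(
  plan=[
    [1,0,-1,0,0,0,1],
    [1,0,-1,0,0,0,1],
    [1,0,0,0,0,0,1],
    [0,0,0,0,0,0,1],
  ],
)

```text
clock: 11.57
eef_pos: [0.6214, 0.1582, 0.0267]
tool_rot: [0.078, 0.702, -0.075, 0.704]
ft_force: [-0.2, 0.4, -2.4]
grip_width: 0.0591
```

Request:
play_rows(
  plan=[
    [1,0,0,0,0,0,1],
    [0,0,0,0,0,0,1],
  ],
)

```text
clock: 11.73
eef_pos: [0.6217, 0.1582, 0.0258]
tool_rot: [0.078, 0.702, -0.075, 0.704]
ft_force: [0.8, -0.8, -2.3]
grip_width: 0.0592
```

Request:
play_rows(
  plan=[
    [1,0,0,0,0,0,1],
    [0,0,0,0,0,0,1],
  ],
)

```text
clock: 11.9
eef_pos: [0.6219, 0.1583, 0.0256]
tool_rot: [0.078, 0.701, -0.075, 0.705]
ft_force: [-1.7, -0.6, 2.2]
grip_width: 0.0592
```

Request:
play_rows(
  plan=[
    [1,0,0,0,0,0,1],
    [0,0,0,0,0,0,1],
  ],
)

```text
clock: 12.07
eef_pos: [0.6219, 0.1583, 0.0256]
tool_rot: [0.078, 0.701, -0.075, 0.705]
ft_force: [-3.9, -0.7, 6.4]
grip_width: 0.0592
```

Request:
play_rows(
  plan=[
    [-1,0,0,0,0,0,1],
    [0,0,0,0,0,0,-1],
    [0,0,0,0,0,0,-1],
    [0,0,0,0,0,0,-1],
    [0,0,0,0,0,0,-1],
    [0,0,0,0,0,0,-1],
    [0,0,0,0,0,0,-1],
    [-5,0,0,0,0,0,-1],
    [-10,0,0,0,0,0,-1],
    [-20,0,0,0,0,0,-1],
    [-25,0,0,0,0,0,-1],
    [-25,0,0,0,0,0,-1],
    [-25,0,0,0,0,0,-1],
    [-25,0,0,0,0,0,-1],
    [-25,0,0,0,0,0,-1],
    [-25,0,0,0,0,0,-1],
    [-10,0,0,0,0,0,-1],
    [0,0,0,0,0,0,-1],
  ],
)

```text
clock: 13.57
eef_pos: [0.6227, 0.1581, 0.2245]
tool_rot: [0.079, 0.699, -0.074, 0.707]
ft_force: [1.1, 0.6, -0.1]
grip_width: 0.0861
```

```bash
python3 go.py 405 -194.5 200 1.626; python3 meas.py .62 .159 .085 .045 .07 b;python3 meas.py .62 .159 .12 .012 .028
```

```text
t 13.57 pos [622.7 158.1 224.5] jaw 1.354 down [ 0.012  0.005 -1.   ] q [0.25 0.53 0.41 1.44 0.   0.46] w 86.1 F [ 1.1  0.6 -0.1]
rot [-0.272  0.012 -0.006] then shift [  24.5 -340.1 -236.8] | shift without turn [  20.1 -391.4 -137.1]
rot [ 2.87  -0.009 -0.017] then shift [ 24.5 340.1 236.8] | shift without turn [  20.1 -391.4 -137.1]
scene 1547 [621.6 158.6] [ 62.8 124. ] ang 2.94 z [0.0489 0.056  0.0584]
side 1045 [620.2 158.8] [ 67. 120.] ang 2.921 z [0.0484 0.0571 0.0601]
scene 2121 [619.2 158.6] [122.5 183.2] ang 2.929 z [0.0137 0.0163 0.0219]
side 1496 [618.1 157.1] [125.8 180. ] ang 2.93 z [0.0141 0.0176 0.0225]
```

Request:
play_rows(
  plan=[
    [0,0,0,-0.09,0.004,0,-1],
    [0,0,0,-0.09,0.004,0,-1],
    [0,0,0,-0.09,0.004,0,-1],
    [0,-10,-7,0,0,0,-1],
    [0,-20,-14,0,0,0,-1],
    [0,-22,-15,0,0,0,-1],
    [0,-22,-15,0,0,0,-1],
    [0,-22,-15,0,0,0,-1],
    [0,-22,-15,0,0,0,-1],
    [0,-22,-15,0,0,0,-1],
    [0,-22,-16,0,0,0,-1],
    [0,-22,-16,0,0,0,-1],
    [0,-22,-16,0,0,0,-1],
    [0,-22,-16,0,0,0,-1],
    [0,-22,-16,0,0,0,-1],
    [10,-22,-16,0,0,0,-1],
    [20,-22,-15,0,0,0,-1],
    [20,-22,-15,0,0,0,-1],
    [20,-20,-14,0,0,0,-1],
    [20,-4,-3,0,0,0,-1],
  ],
)

```text
clock: 15.43
eef_pos: [0.3965, -0.1959, 0.1279]
tool_rot: [-0.016, 0.711, 0.019, 0.703]
ft_force: [0.2, -1.1, -0.5]
grip_width: 0.0854
```

```bash
python3 go.py 405 -194.5 8 1.626; python3 -c "
from h import *
p=camera('wrist');save(p,'w3.png')"
```

```text
t 15.43 pos [ 396.5 -195.9  127.9] jaw 1.62 down [-0.011  0.004 -1.   ] q [-0.46  0.21 -0.31  1.06 -0.   -0.51] w 85.4 F [ 0.2 -1.1 -0.5]
rot [-0.006 -0.011 -0.005] then shift [119.9   1.    8.6] | shift without turn [119.8   0.4   9.9]
rot [ 3.136 -0.008  0.017] then shift [119.9  -1.   -8.6] | shift without turn [119.8   0.4   9.9]
```

View pics/w3.png

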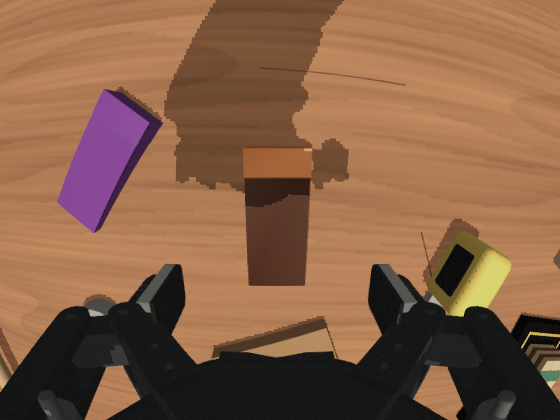

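The brown wedge sits midway between the fingers with its orange end toward the robot (278,160); the purple one is off to the left. I'll descend.

Request:
play_rows(
  plan=[
    [0,0,4,0,0,0,-1],
    [12,0,4,0,0,0,-1],
    [16,0,0,0,0,0,-1],
    [16,0,0,0,0,0,-1],
    [16,0,0,0,0,0,-1],
    [16,0,0,0,0,0,-1],
    [12,0,0,0,0,0,-1],
    [8,0,0,0,0,0,-1],
    [4,0,0,0,0,0,-1],
    [0,0,0,0,0,0,-1],
    [0,0,0,0,0,0,-1],
  ],
)

```text
clock: 16.4
eef_pos: [0.4077, -0.1933, 0.0307]
tool_rot: [-0.018, 0.709, 0.021, 0.705]
ft_force: [-0.4, 1.1, -0.3]
grip_width: 0.0851
```

```bash
python3 go.py 405 -194.5 8 1.626
```

```text
t 16.4 pos [ 407.7 -193.3   30.7] jaw 1.625 down [-0.007  0.004 -1.   ] q [-0.44  0.35 -0.43  0.8   0.   -0.5 ] w 85.1 F [-0.4  1.1 -0.3]
rot [-0.001 -0.006 -0.004] then shift [22.7 -1.  -2.7] | shift without turn [22.7 -1.1 -2.6]
rot [ 3.14  -0.006  0.01 ] then shift [22.7  1.   2.7] | shift without turn [22.7 -1.1 -2.6]
```

Request:
play_rows(
  plan=[
    [6,0,-1,0,-0.006,-0.004,-1],
    [8,0,-1,0,0,0,-1],
    [6,0,0,0,0,0,-1],
    [4,0,0,0,0,0,-1],
    [1,0,0,0,0,0,-1],
    [0,0,0,0,0,0,-1],
    [0,0,0,0,0,0,1],
    [0,0,0,0,0,0,1],
    [0,0,0,0,0,0,1],
    [0,0,0,0,0,0,1],
    [0,0,0,0,0,0,1],
    [0,0,0,0,0,0,1],
    [0,0,0,0,0,0,1],
    [0,0,0,0,0,0,1],
    [0,0,0,0,0,0,1],
  ],
)

```text
clock: 17.65
eef_pos: [0.4055, -0.1938, 0.0058]
tool_rot: [-0.019, 0.707, 0.019, 0.707]
ft_force: [-1.5, 0.4, 6.2]
grip_width: 0.0485
```

```bash
python3 go.py 405 -194.5 8 1.626
```

```text
t 17.65 pos [ 405.5 -193.8    5.8] jaw 1.624 down [ 0. -0. -1.] q [-0.45  0.38 -0.46  0.72 -0.   -0.5 ] w 48.5 F [-1.5  0.4  6.2]
rot [-0.002  0.     0.   ] then shift [-2.2 -0.7 -0.5] | shift without turn [-2.2 -0.7 -0.5]
rot [ 3.14e+00  1.00e-03 -0.00e+00] then shift [-2.2  0.7  0.5] | shift without turn [-2.2 -0.7 -0.5]
```

Request:
play_rows(
  plan=[
    [-3,0,0,0,0,0,1],
    [-8,0,0,0,0,0,1],
    [-12,0,0,0,0,0,1],
    [-16,0,0,0,0,0,1],
    [-20,0,0,0,0,0,1],
    [-20,0,0,0,0,0,1],
    [-20,0,0,0,0,0,1],
    [-20,0,0,0,0,0,1],
    [-16,0,0,0,0,0,1],
    [-8,0,0,0,0,0,1],
    [0,0,0,0.09,0,0,1],
    [0,0,0,0.09,0,0,1],
    [0,0,0,0.09,0,0,1],
    [0,0,0,0,0,0,1],
    [0,0,0,0,0,0,1],
  ],
)

```text
clock: 18.9
eef_pos: [0.4046, -0.1933, 0.1478]
tool_rot: [0.076, 0.704, -0.075, 0.702]
ft_force: [-0.0, -0.2, -0.6]
grip_width: 0.0484
```

```bash
python3 go.py 620 158.5 150 1.354
```

```text
t 18.9 pos [ 404.6 -193.3  147.8] jaw 1.356 down [-0.002  0.001 -1.   ] q [-0.45  0.2  -0.28  1.1  -0.   -0.23] w 48.4 F [-0.  -0.2 -0.6]
rot [ 0.002 -0.002 -0.   ] then shift [ -2.2 389.9 134.7] | shift without turn [ -2.4 389.6 135.7]
rot [-3.139e+00  1.000e-03 -4.000e-03] then shift [  -2.2 -389.9 -134.7] | shift without turn [ -2.4 389.6 135.7]
```

Request:
play_rows(
  plan=[
    [0,10,3,0,0,0,1],
    [0,20,7,0,0,0,1],
    [0,22,8,0,0,0,1],
    [0,22,8,0,0,0,1],
    [0,22,8,0,0,0,1],
    [0,22,8,0,0,0,1],
    [0,22,8,0,0,0,1],
    [0,22,8,0,0,0,1],
    [0,22,8,0,0,0,1],
    [0,22,8,0,0,0,1],
    [0,22,8,0,0,0,1],
    [0,22,8,0,0,0,1],
    [0,22,8,0,0,0,1],
    [0,22,8,0,0,0,1],
    [0,22,8,0,0,0,1],
    [0,22,8,0,0,0,1],
    [0,22,7,0,0,0,1],
    [0,20,5,0,0,0,1],
    [0,10,2,0,0,0,1],
    [0,0,0,0,0,0,1],
  ],
)

```text
clock: 20.57
eef_pos: [0.6218, 0.1609, 0.1472]
tool_rot: [0.075, 0.704, -0.075, 0.702]
ft_force: [0.3, -0.5, -0.5]
grip_width: 0.0484
```

Request:
play_rows(
  plan=[
    [15,0,0,0,0,0,1],
    [18,0,0,0,0,0,1],
    [15,0,0,0,0,0,1],
    [10,0,0,0,0,0,1],
    [8,0,0,0,0,0,1],
    [4,0,0,0,0,0,1],
    [0,0,0,0,0,0,1],
    [0,0,0,0,0,0,1],
  ],
)

```text
clock: 21.23
eef_pos: [0.6219, 0.158, 0.0786]
tool_rot: [0.077, 0.703, -0.076, 0.703]
ft_force: [0.1, -0.4, -0.4]
grip_width: 0.0489
```

```bash
python3 go.py 620 158.5 64 1.354;  python3 -c "
from h import *
p=camera('side');f=p['frame'][90:210,280:440];cv2.imwrite('pics/d2.png',cv2.resize(f,(800,600),interpolation=cv2.INTER_CUBIC)[...,::-1])"
```

```text
t 21.23 pos [621.9 158.   78.6] jaw 1.354 down [-0.001  0.    -1.   ] q [0.25 0.61 0.17 1.13 0.   0.47] w 48.9 F [ 0.1 -0.4 -0.4]
rot [-0.    -0.001 -0.   ] then shift [14.6  0.1 -1.9] | shift without turn [14.6  0.1 -1.9]
rot [ 3.142e+00 -1.000e-03  1.000e-03] then shift [14.6 -0.1  1.9] | shift without turn [14.6  0.1 -1.9]
```

View pics/d2.png

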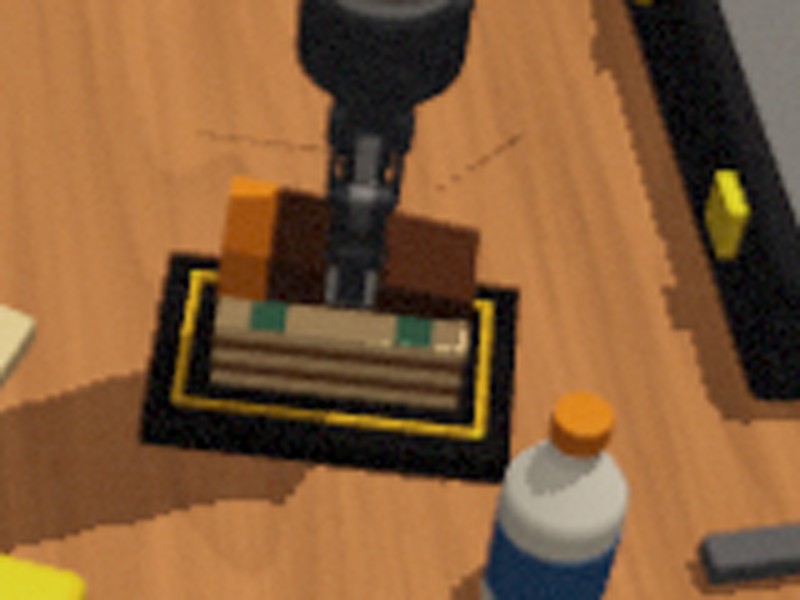

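Well aligned: the block lies inside the yellow outline, and the dark wedge hangs over it with its orange end left (245,240). I'll lower it.

Request:
play_rows(
  plan=[
    [4,0,-1,0,0,0,1],
    [4,0,-1,0,0,0,1],
    [3,0,0,0,0,0,1],
    [1,0,0,0,0,0,1],
    [0,0,0,0,0,0,1],
    [0,0,0,0,0,0,1],
  ],
)

```text
clock: 21.78
eef_pos: [0.6195, 0.1586, 0.0659]
tool_rot: [0.076, 0.703, -0.076, 0.702]
ft_force: [1.1, 0.1, -1.3]
grip_width: 0.0481
```

Request:
play_rows(
  plan=[
    [1,0,0,0,0,0,1],
    [1,0,0,0,0,0,1],
    [0,0,0,0,0,0,1],
  ],
)

```text
clock: 22.03
eef_pos: [0.6196, 0.1586, 0.0639]
tool_rot: [0.076, 0.703, -0.076, 0.703]
ft_force: [-0.6, 0.8, -0.7]
grip_width: 0.0485
```

Request:
play_rows(
  plan=[
    [1,0,0,0,0,0,1],
    [0,0,0,0,0,0,1],
  ],
)

```text
clock: 22.2
eef_pos: [0.6197, 0.1585, 0.0639]
tool_rot: [0.077, 0.703, -0.076, 0.703]
ft_force: [-2.4, -0.2, 4.0]
grip_width: 0.049
```

Contact at 63.9 mm, as predicted. I'll release, rise and measure.

Request:
play_rows(
  plan=[
    [-0.5,0,0,0,0,0,1],
    [0,0,0,0,0,0,-1],
    [0,0,0,0,0,0,-1],
    [0,0,0,0,0,0,-1],
    [0,0,0,0,0,0,-1],
    [0,0,0,0,0,0,-1],
    [0,0,0,0,0,0,-1],
    [0,0,0,0,0,0,-1],
    [-5,0,0,0,0,0,-1],
    [-10,0,0,0,0,0,-1],
    [-20,0,0,0,0,0,-1],
    [-25,0,0,0,0,0,-1],
    [-25,0,0,0,0,0,-1],
    [-25,0,0,0,0,0,-1],
    [-25,0,0,0,0,0,-1],
    [-20,0,0,0,0,0,-1],
    [-10,0,0,0,0,0,-1],
    [0,0,0,0,0,0,-1],
  ],
)

```text
clock: 23.7
eef_pos: [0.6214, 0.1589, 0.2327]
tool_rot: [0.077, 0.701, -0.076, 0.705]
ft_force: [0.4, -0.3, 0.5]
grip_width: 0.0854
```

```bash
python3 go.py 406 202 200 -2.085; python3 meas.py .62 .159 .085 .066 .1 c
```

```text
t 23.7 pos [621.4 158.9 232.7] jaw 1.354 down [ 0.006  0.002 -1.   ] q [0.25 0.53 0.43 1.47 0.   0.47] w 85.4 F [ 0.4 -0.3  0.5]
rot [-2.844  0.006  0.007] then shift [ 32.7  68.4 208.8] | shift without turn [  31.6   -4.3 -219.8]
rot [ 0.298  0.005 -0.004] then shift [  32.7  -68.4 -208.8] | shift without turn [  31.6   -4.3 -219.8]
scene 1438 [618.7 159.1] [ 52.9 123.9] ang 2.911 z [0.0693 0.078  0.0876]
side 952 [618.6 159.1] [ 57.4 120. ] ang 2.918 z [0.0692 0.0789 0.089 ]
```

Request:
play_rows(
  plan=[
    [0,0,-12,0,0,0,-1],
    [0,-1,-25,0,0,0,-1],
    [0,-1,-26,0,0,0,-1],
    [0,-1,-26,0,0,0,-1],
    [0,-1,-26,0,0,0,-1],
    [0,0,-26,0,0,0,-1],
    [0,0,-26,0,0,0,-1],
    [0,0,-26,0,0,0,-1],
    [0,0,-18,0,0,0,-1],
    [0,0,-8,0,0,0,-1],
    [0,0,0,-0.1,0,0,-1],
    [0,0,0,-0.12,0,0,-1],
    [0,0,0,-0.12,0,0,-1],
    [0,0,0,-0.12,0,0,-1],
    [0,0,0,-0.12,0,0,-1],
    [0,0,0,-0.12,0,0,-1],
    [0,0,0,-0.12,0,0,-1],
    [0,0,0,-0.12,0,0,-1],
    [0,0,0,-0.12,0,0,-1],
    [0,0,0,-0.12,0,0,-1],
  ],
)

```text
clock: 25.47
eef_pos: [0.405, 0.2012, 0.2274]
tool_rot: [-0.329, 0.627, 0.33, 0.625]
ft_force: [0.3, 0.1, 0.4]
grip_width: 0.0852
```

Request:
play_rows(
  plan=[
    [0,0,0,-0.12,0,0,-1],
    [0,0,0,-0.12,0,0,-1],
    [0,0,0,-0.12,0,0,-1],
    [0,0,0,-0.12,0,0,-1],
    [0,0,0,-0.12,0,0,-1],
    [0,0,0,-0.12,0,0,-1],
    [0,0,0,-0.12,0,0,-1],
    [0,0,0,-0.12,0,0,-1],
    [0,0,0,-0.12,0,0,-1],
    [0,0,0,-0.12,0,0,-1],
    [0,0,0,-0.12,0,0,-1],
    [0,0,0,-0.12,0,0,-1],
    [0,0,0,-0.12,0,0,-1],
    [20,0,0,-0.1,0,0,-1],
    [25,0,0,0,0,0,-1],
    [25,0,0,0,0,0,-1],
    [20,0,0,0,0,0,-1],
    [10,0,0,0,0,0,-1],
    [0,0,0,0,0,0,-1],
    [0,0,0,0,0,0,-1],
  ],
)

```text
clock: 27.13
eef_pos: [0.4043, 0.2011, 0.1275]
tool_rot: [-0.682, 0.182, 0.685, 0.181]
ft_force: [0.5, 0.4, 0.0]
grip_width: 0.0855
```

```bash
python3 go.py 406 202 6 -2.085; python3 -c "
from h import *
p=camera('wrist');save(p,'w4.png')"
```

```text
t 27.13 pos [404.3 201.1 127.5] jaw -2.089 down [-0.004 -0.001 -1.   ] q [ 0.46  0.23 -0.3   1.05  0.   -2.16] w 85.5 F [0.5 0.4 0. ]
rot [-0.004  0.003 -0.003] then shift [121.5  -1.6  -1. ] | shift without turn [121.5  -1.9  -1.4]
rot [ 3.137 -0.005 -0.005] then shift [121.5   1.6   1. ] | shift without turn [121.5  -1.9  -1.4]
```

View pics/w4.png

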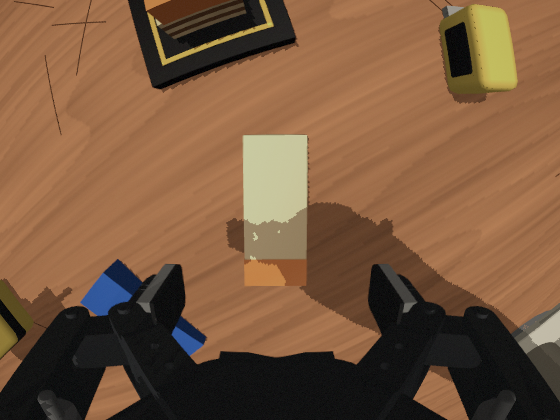

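The cream wedge is centred between the fingers with its orange end at (275,272), and the blue one is clear of the finger path. I'll descend and grip.

Request:
play_rows(
  plan=[
    [12,-1,-1,0,0,0,-1],
    [16,0,0,0,0,0,-1],
    [16,0,0,0,0,0,-1],
    [16,0,0,0,0,0,-1],
    [16,0,0,0,0,0,-1],
    [14,0,0,0,0,0,-1],
    [12,0,0,0,0,0,-1],
    [8,0,0,0,0,0,-1],
    [4,0,0,0,0,0,-1],
    [0,0,0,0,0,0,-1],
    [0,0,0,0,0,0,-1],
  ],
)

```text
clock: 28.1
eef_pos: [0.4068, 0.2024, 0.0154]
tool_rot: [-0.683, 0.181, 0.684, 0.181]
ft_force: [-0.3, 0.8, -0.1]
grip_width: 0.085
```

```bash
python3 go.py 406 202 6 -2.085
```

```text
t 28.1 pos [406.8 202.4  15.4] jaw -2.089 down [-0.     0.001 -1.   ] q [ 0.46  0.37 -0.44  0.75  0.   -2.16] w 85.0 F [-0.3  0.8 -0.1]
rot [-0.004  0.001  0.001] then shift [9.4 0.8 0.5] | shift without turn [9.4 0.8 0.5]
rot [ 3.137e+00  1.000e-03 -1.000e-03] then shift [ 9.4 -0.8 -0.5] | shift without turn [9.4 0.8 0.5]
```

Request:
play_rows(
  plan=[
    [4,0,0,0,0,0,-1],
    [4,0,0,0,0,0,-1],
    [1,0,0,0,0,0,-1],
    [0,0,0,0,0,0,-1],
    [0,0,0,0,0,0,1],
    [0,0,0,0,0,0,1],
    [0,0,0,0,0,0,1],
    [0,0,0,0,0,0,1],
    [0,0,0,0,0,0,1],
    [0,0,0,0,0,0,1],
    [0,0,0,0,0,0,1],
    [0,0,0,0,0,0,1],
    [0,0,0,0,0,0,1],
  ],
)

```text
clock: 29.18
eef_pos: [0.4066, 0.2024, 0.0063]
tool_rot: [-0.683, 0.181, 0.684, 0.181]
ft_force: [-0.2, 0.3, 5.0]
grip_width: 0.0483
```

```bash
python3 go.py 406 202 150 -2.085
```

```text
t 29.18 pos [406.6 202.4   6.3] jaw -2.089 down [-0.     0.001 -1.   ] q [ 0.46  0.39 -0.45  0.73  0.   -2.16] w 48.3 F [-0.2  0.3  5. ]
rot [-0.004  0.001  0.001] then shift [-143.7    0.6    0.4] | shift without turn [-143.7    0.5    0.4]
rot [ 3.138e+00  1.000e-03 -1.000e-03] then shift [-143.7   -0.6   -0.4] | shift without turn [-143.7    0.5    0.4]
```

Request:
play_rows(
  plan=[
    [-3,0,0,0,0,0,1],
    [-8,0,0,0,0,0,1],
    [-14,0,0,0,0,0,1],
    [-20,0,0,0,0,0,1],
    [-20,0,0,0,0,0,1],
    [-20,0,0,0,0,0,1],
    [-20,0,0,0,0,0,1],
    [-20,0,0,0,0,0,1],
    [-20,0,0,0,0,0,1],
    [-10,0,0,0,0,0,1],
    [-5,0,0,0,0,0,1],
    [0,0,0,0.06,0,0,1],
    [0,0,0,0.12,0,0,1],
    [0,0,0,0.12,0,0,1],
    [0,0,0,0.12,0,0,1],
    [0,0,0,0.12,0,0,1],
    [0,0,0,0.12,0,0,1],
    [0,0,0,0.12,0,0,1],
    [0,0,0,0.12,0,0,1],
    [0,0,0,0.12,0,0,1],
  ],
)

```text
clock: 30.85
eef_pos: [0.4056, 0.2017, 0.1651]
tool_rot: [-0.506, 0.494, 0.507, 0.492]
ft_force: [-0.2, 0.7, -1.3]
grip_width: 0.0484
```

Request:
play_rows(
  plan=[
    [0,0,0,0.12,0,0,1],
    [0,0,0,0.12,0,0,1],
    [0,0,0,0.12,0,0,1],
    [0,0,0,0.12,0,0,1],
    [0,0,0,0.12,0,0,1],
    [0,0,0,0.12,0,0,1],
    [0,0,0,0.12,0,0,1],
    [0,0,0,0.12,0,0,1],
    [0,0,0,0.12,0,0,1],
    [0,0,0,0.12,0,0,1],
    [0,0,0,0.12,0,0,1],
    [0,0,0,0.12,0,0,1],
    [0,0,0,0.12,0,0,1],
    [0,0,0,0.12,0,0,1],
    [0,0,0,0.12,0,0,1],
    [0,0,0,0.02,0,0,1],
    [0,0,0,0,0,0,1],
    [0,0,0,0,0,0,1],
  ],
)

```text
clock: 32.35
eef_pos: [0.406, 0.2019, 0.1655]
tool_rot: [0.075, 0.704, -0.076, 0.702]
ft_force: [0.2, -0.1, -0.6]
grip_width: 0.0491
```

```bash
for p in 0.149 -0.149; do python3 go.py 619 159 180 1.354 $p;done; python3 go.py 619 159 180 1.354
```

```text
t 32.35 pos [406.  201.9 165.5] jaw 1.357 down [-0.002 -0.    -1.   ] q [ 0.46  0.19 -0.23  1.15  0.    0.68] w 49.1 F [ 0.2 -0.1 -0.6]
rot [0.002 0.147 0.001] then shift [-46.6   3.9 212.7] | shift without turn [-15.    3.4 217.2]
rot [-3.131e+00 -1.000e-03  2.300e-01] then shift [ -46.6   -3.9 -212.7] | shift without turn [-15.    3.4 217.2]
t 32.35 pos [406.  201.9 165.5] jaw 1.357 down [-0.002 -0.    -1.   ] q [ 0.46  0.19 -0.23  1.15  0.    0.68] w 49.1 F [ 0.2 -0.1 -0.6]
rot [ 0.003 -0.151  0.   ] then shift [ 17.9   3.9 217. ] | shift without turn [-15.    3.4 217.2]
rot [-3.13e+00 -1.00e-03 -2.37e-01] then shift [  17.9   -3.9 -217. ] | shift without turn [-15.    3.4 217.2]
t 32.35 pos [406.  201.9 165.5] jaw 1.357 down [-0.002 -0.    -1.   ] q [ 0.46  0.19 -0.23  1.15  0.    0.68] w 49.1 F [ 0.2 -0.1 -0.6]
rot [ 0.003 -0.002  0.001] then shift [-14.5   3.9 217.2] | shift without turn [-15.    3.4 217.2]
rot [-3.139e+00 -1.000e-03 -3.000e-03] then shift [ -14.5   -3.9 -217.2] | shift without turn [-15.    3.4 217.2]
```

Request:
play_rows(
  plan=[
    [0,0,10,0,0,0,1],
    [0,0,20,0,0,0,1],
    [0,1,25,0,0,0,1],
    [0,1,25,0,0,0,1],
    [0,1,25,0,0,0,1],
    [0,1,25,0,0,0,1],
    [0,0,25,0,0,0,1],
    [0,0,25,0,0,0,1],
    [0,0,22,0,0,0,1],
    [0,0,10,0,0,0,1],
    [0,0,5,0,0,0,1],
    [0,0,0,0,0.05,0,1],
    [0,0,0,0,0.05,0,1],
    [0,0,0,0,0.048,0,1],
    [0,0,0,0,0,0,1],
    [0,0,0,0,0,0,1],
  ],
)

```text
clock: 33.68
eef_pos: [0.6195, 0.159, 0.1644]
tool_rot: [0.082, 0.754, -0.071, 0.649]
ft_force: [0.2, 1.1, -0.2]
grip_width: 0.0484
```

```bash
python3 go.py 619.6 159 110 1.354 0.149
```

```text
t 33.68 pos [619.5 159.  164.4] jaw 1.354 down [-0.146  0.032 -0.989] q [0.22 0.67 0.49 1.53 0.06 0.43] w 48.4 F [ 0.2  1.1 -0.2]
rot [ 0. -0.  0.] then shift [53.8 -0.   8.2] | shift without turn [53.8  0.   8.2]
rot [-3.141e+00 -1.000e-03 -1.000e-03] then shift [53.8  0.  -8.2] | shift without turn [53.8  0.   8.2]
```

Request:
play_rows(
  plan=[
    [8,0,1.2,0,0,0,1],
    [12,0,1.8,0,0,0,1],
    [12,0,1.8,0,0,0,1],
    [12,0,1.8,0,0,0,1],
    [6,0,1,0,0,0,1],
    [4,0,0.6,0,0,0,1],
    [0,0,0,0,0,0,1],
    [0,0,0,0,0,0,1],
  ],
)

```text
clock: 34.35
eef_pos: [0.6192, 0.1595, 0.1114]
tool_rot: [0.082, 0.753, -0.07, 0.649]
ft_force: [0.7, 0.0, -0.9]
grip_width: 0.0484
```

```bash
python3 go.py 619.6 159 87 1.354 0.149;  python3 -c "
from h import *
p=camera('side');f=p['frame'][90:210,280:440];cv2.imwrite('pics/d3.png',cv2.resize(f,(800,600),interpolation=cv2.INTER_CUBIC)[...,::-1])"
```

```text
t 34.35 pos [619.2 159.5 111.4] jaw 1.355 down [-0.145  0.032 -0.989] q [0.22 0.7  0.4  1.41 0.06 0.43] w 48.4 F [ 0.7  0.  -0.9]
rot [ 0.001  0.    -0.   ] then shift [24.  -0.4  4.1] | shift without turn [24.  -0.4  4.1]
rot [-3.141e+00  0.000e+00  1.000e-03] then shift [24.   0.4 -4.1] | shift without turn [24.  -0.4  4.1]
```

View pics/d3.png

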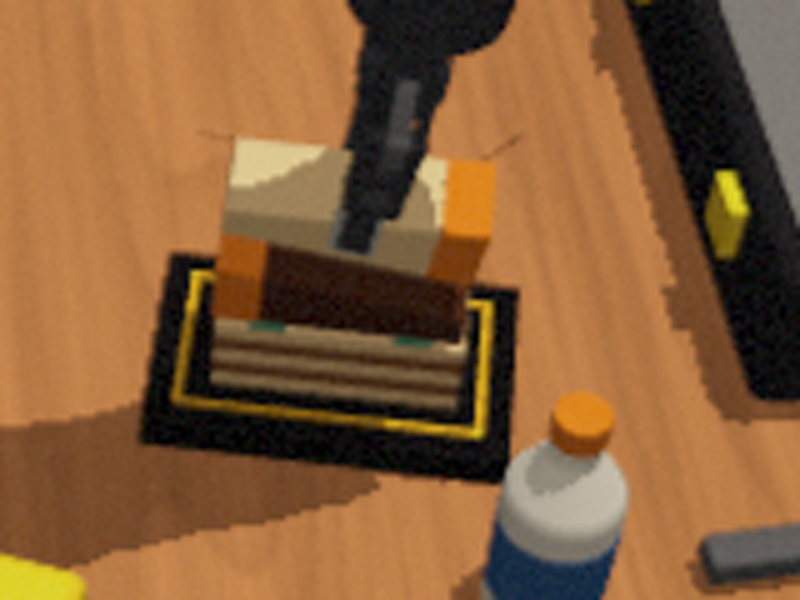

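The pale wedge's orange end is on the right (460,220), over the thin end of the dark wedge, and the slopes match. I'll lower it.

Request:
play_rows(
  plan=[
    [6,0,0.9,0,0,0,1],
    [6,0,0.9,0,0,0,1],
    [5,0,0.8,0,0,0,1],
    [3,0,0.5,0,0,0,1],
    [1,0,0.2,0,0,0,1],
    [0,0,0,0,0,0,1],
    [0,0,0,0,0,0,1],
  ],
)

```text
clock: 34.98
eef_pos: [0.6194, 0.1593, 0.0896]
tool_rot: [0.082, 0.753, -0.071, 0.649]
ft_force: [-0.7, 0.0, -0.4]
grip_width: 0.0486
```

Request:
play_rows(
  plan=[
    [1,0,0.2,0,0,0,1],
    [1,0,0.2,0,0,0,1],
    [0,0,0,0,0,0,1],
  ],
)

```text
clock: 35.23
eef_pos: [0.6195, 0.1593, 0.0876]
tool_rot: [0.082, 0.753, -0.071, 0.649]
ft_force: [-0.2, 0.3, -1.1]
grip_width: 0.0484
```

Request:
play_rows(
  plan=[
    [1,0,0.2,0,0,0,1],
    [0,0,0,0,0,0,1],
  ],
)

```text
clock: 35.4
eef_pos: [0.6196, 0.1593, 0.0873]
tool_rot: [0.082, 0.753, -0.07, 0.649]
ft_force: [-0.7, -0.3, 2.2]
grip_width: 0.0486
```

Request:
play_rows(
  plan=[
    [0,0,0,0,0,0,1],
    [0,0,0,0,0,0,-1],
    [0,0,0,0,0,0,-1],
    [0,0,0,0,0,0,-1],
    [0,0,0,0,0,0,-1],
    [0,0,0,0,0,0,-1],
    [0,0,0,0,0,0,-1],
    [0,0,0,0,0,0,-1],
    [-5,0,0,0,0,0,-1],
    [-10,0,0,0,0,0,-1],
    [-18,0,0,0,0,0,-1],
    [-20,0,0,0,0,0,-1],
    [-20,0,0,0,0,0,-1],
    [-20,0,0,0,0,0,-1],
    [-10,0,0,0,-0.05,0,-1],
    [0,0,0,0,-0.05,0,-1],
    [0,0,0,0,-0.05,0,-1],
    [0,0,0,0,0,0,-1],
  ],
)

```text
clock: 36.9
eef_pos: [0.6333, 0.1565, 0.1906]
tool_rot: [0.076, 0.702, -0.076, 0.704]
ft_force: [0.2, -0.5, -0.1]
grip_width: 0.0855
```

```bash
python3 meas.py .62 .159 .085 .104 .13 e; python3 go.py 535 -373 200 0.5
```

```text
scene 50 [625.8 159.7] [ 47.  118.2] ang 2.959 z [0.104  0.1044 0.1052]
side 233 [622.6 158. ] [ 49.9 121.4] ang 2.927 z [0.1041 0.1046 0.1067]
t 37.0 pos [634.2 156.1 189.9] jaw 1.355 down [ 0.001  0.    -1.   ] q [0.24 0.57 0.39 1.39 0.   0.46] w 85.6 F [-0.2 -0.1 -0.2]
rot [ 0.855  0.001 -0.001] then shift [ -10.1 -340.8  416.8] | shift without turn [ -10.4 -538.1   16.6]
rot [-2.287e+00  1.000e-03  1.000e-03] then shift [ -10.1  340.8 -416.8] | shift without turn [ -10.4 -538.1   16.6]
```

Request:
play_rows(
  plan=[
    [0,-12,0,0,0,0,-1],
    [0,-26,1,0,0,0,-1],
    [0,-26,1,0,0,0,-1],
    [0,-26,1,0,0,0,-1],
    [0,-26,1,0,0,0,-1],
    [0,-26,1,0,0,0,-1],
    [0,-26,1,0,0,0,-1],
    [0,-26,1,0,0,0,-1],
    [0,-26,1,0,0,0,-1],
    [0,-26,1,0,0,0,-1],
    [0,-26,1,0,0,0,-1],
    [0,-26,1,0,0,0,-1],
    [0,-26,1,0,0,0,-1],
    [0,-26,1,0,0,0,-1],
    [0,-26,1,0,0,0,-1],
    [0,-26,1,0,0,0,-1],
    [0,-26,1,0,0,0,-1],
    [0,-26,1,0,0,0,-1],
    [0,-26,0,0,0,0,-1],
    [0,-26,0,0,0,0,-1],
  ],
)

```text
clock: 38.67
eef_pos: [0.5414, -0.3443, 0.1881]
tool_rot: [0.077, 0.703, -0.077, 0.703]
ft_force: [0.2, -0.2, -0.0]
grip_width: 0.0853
```

Request:
play_rows(
  plan=[
    [0,-22,0,0,0,0,-1],
    [0,-10,0,0,0,0,-1],
    [10,0,0,0,0,0,-1],
    [15,0,0,0,0,0,-1],
    [15,0,0,0,0,0,-1],
    [10,0,0,0,0,0,-1],
    [0,0,0,0,0,0,-1],
    [0,0,0,0,0,0,-1],
  ],
)

```text
clock: 39.33
eef_pos: [0.5352, -0.3719, 0.1374]
tool_rot: [0.077, 0.703, -0.076, 0.703]
ft_force: [0.6, 1.0, 0.7]
grip_width: 0.0854
```

```bash
python3 go.py 535 -373.5 35 1.354; python3 meas.py .62 .159 .085 .095 .13 f; python3 -c "
from h import *
p=camera('wrist');save(p,'w5.png');print(pinpoint('steel_weight',p))"
```

```text
t 39.33 pos [ 535.2 -371.9  137.4] jaw 1.355 down [-0.001  0.002 -1.   ] q [-0.61  0.59  0.3   1.27  0.   -0.39] w 85.4 F [0.6 1.  0.7]
rot [ 0.001 -0.002 -0.001] then shift [ 1.024e+02 -1.600e+00  1.000e-01] | shift without turn [102.4  -1.7   0.3]
rot [-3.14e+00  2.00e-03 -2.00e-03] then shift [ 1.024e+02  1.600e+00 -1.000e-01] | shift without turn [102.4  -1.7   0.3]
scene 1292 [623.6 158.7] [ 53.2 124.3] ang 2.925 z [0.098  0.1017 0.1038]
side 0
[{'centre': [0.534, -0.377, -0.0018], 'confidence': 0.84}]
```

View pics/w5.png

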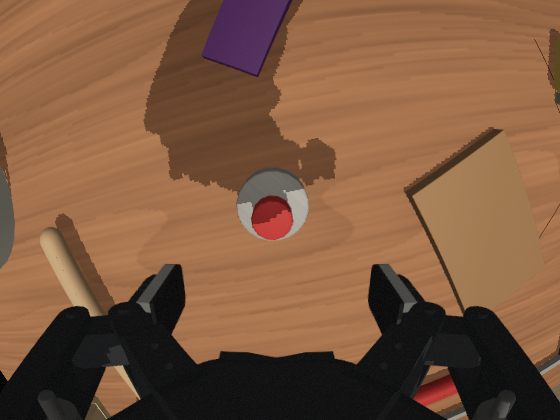

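The wrist view shows the knob at (272,218), a little left of the finger midline (278), so the weight lies about 4–5 mm farther to −y. I'll correct for that and descend to the knob.

Request:
play_rows(
  plan=[
    [8,-2,0,0,0,0,-1],
    [14,-2,0,0,0,0,-1],
    [16,0,0,0,0,0,-1],
    [16,0,0,0,0,0,-1],
    [16,0,0,0,0,0,-1],
    [14,0,0,0,0,0,-1],
    [10,0,0,0,0,0,-1],
    [6,0,0,0,0,0,-1],
    [2,0,0,0,0,0,-1],
    [0,0,0,0,0,0,-1],
    [0,0,0,0,0,0,-1],
  ],
)

```text
clock: 40.45
eef_pos: [0.5352, -0.3774, 0.0372]
tool_rot: [0.076, 0.702, -0.077, 0.704]
ft_force: [0.5, -0.3, -0.7]
grip_width: 0.0859
```

```bash
python3 go.py 535 -376 35 1.354; python3 -c "
from h import *
p=camera('wrist');save(p,'w6.png')"
```

```text
t 40.45 pos [ 535.2 -377.4   37.2] jaw 1.354 down [ 0.002 -0.001 -1.   ] q [-0.61  0.68  0.17  1.06  0.   -0.4 ] w 85.9 F [ 0.5 -0.3 -0.7]
rot [0.    0.002 0.001] then shift [ 2.2  1.4 -0.5] | shift without turn [ 2.2  1.4 -0.5]
rot [-3.142e+00 -1.000e-03  3.000e-03] then shift [ 2.2 -1.4  0.5] | shift without turn [ 2.2  1.4 -0.5]
```

View pics/w6.png

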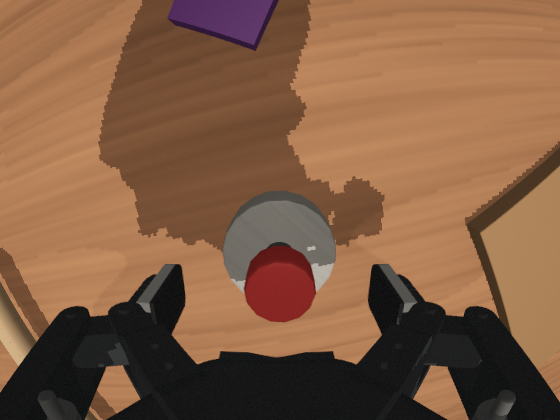

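The knob (280,285) is midway between the pads. I'll close.

Request:
play_rows(
  plan=[
    [2,0,0,0,0,0,-1],
    [0,0,0,0,0,0,0],
    [0,0,0,0,0,0,0],
    [0,0,0,0,0,0,0.3],
    [0,0,0,0,0,0,0.6],
    [0,0,0,0,0,0,1],
    [0,0,0,0,0,0,1],
    [0,0,0,0,0,0,1],
    [0,0,0,0,0,0,1],
    [0,0,0,0,0,0,1],
    [0,0,0,0,0,0,1],
    [0,0,0,0,0,0,1],
    [0,0,0,0,0,0,1],
  ],
)

```text
clock: 41.58
eef_pos: [0.5349, -0.3768, 0.0347]
tool_rot: [0.077, 0.703, -0.076, 0.703]
ft_force: [-0.2, 3.6, 4.0]
grip_width: 0.0284
```

```bash
python3 go.py 621 158.5 35 1.354
```

```text
t 41.58 pos [ 534.9 -376.8   34.7] jaw 1.354 down [ 0.001  0.    -1.   ] q [-0.61  0.68  0.16  1.06  0.   -0.4 ] w 28.4 F [-0.2  3.6  4. ]
rot [ 0.     0.001 -0.001] then shift [-3.000e-01  5.413e+02 -3.100e+01] | shift without turn [ -0.  541.3 -30.8]
rot [-3.141e+00  1.000e-03  2.000e-03] then shift [-3.000e-01 -5.413e+02  3.100e+01] | shift without turn [ -0.  541.3 -30.8]
```

Request:
play_rows(
  plan=[
    [-3,0,0,0,0,0,1],
    [-6,0,0,0,0,0,1],
    [-10,0,0,0,0,0,1],
    [-15,0,0,0,0,0,1],
    [-20,0,0,0,0,0,1],
    [-20,0,0,0,0,0,1],
    [-20,0,0,0,0,0,1],
    [-20,0,0,0,0,0,1],
    [-20,0,0,0,0,0,1],
    [-15,0,0,0,0,0,1],
    [-10,0,0,0,0,0,1],
    [-5,0,0,0,0,0,1],
    [0,0,0,0,0,0,1],
  ],
)

```text
clock: 42.67
eef_pos: [0.5349, -0.3775, 0.1996]
tool_rot: [0.076, 0.702, -0.077, 0.704]
ft_force: [0.9, 0.6, -6.4]
grip_width: 0.0284
```

Request:
play_rows(
  plan=[
    [0,8,0,0,0,0,1],
    [0,16,-1,0,0,0,1],
    [0,22,-1,0,0,0,1],
    [0,24,-1,0,0,0,1],
    [0,24,-1,0,0,0,1],
    [0,24,-2,0,0,0,1],
    [0,24,-2,0,0,0,1],
    [0,24,-2,0,0,0,1],
    [0,24,-1,0,0,0,1],
    [0,24,-1,0,0,0,1],
    [0,24,-1,0,0,0,1],
    [0,24,-1,0,0,0,1],
    [0,24,-1,0,0,0,1],
    [0,24,-1,0,0,0,1],
    [0,24,-1,0,0,0,1],
    [0,24,-1,0,0,0,1],
    [0,24,-1,0,0,0,1],
    [0,24,-1,0,0,0,1],
    [0,24,-1,0,0,0,1],
    [0,24,-1,0,0,0,1],
  ],
)

```text
clock: 44.33
eef_pos: [0.609, 0.0738, 0.1971]
tool_rot: [0.076, 0.704, -0.076, 0.702]
ft_force: [1.5, 0.2, -5.0]
grip_width: 0.0286
```

```bash
python3 go.py 621 158.5 160 1.354
```

```text
t 44.33 pos [609.   73.8 197.1] jaw 1.355 down [-0.002  0.    -1.   ] q [0.12 0.49 0.27 1.36 0.   0.34] w 28.6 F [ 1.5  0.2 -5. ]
rot [ 0.001 -0.002  0.   ] then shift [37.1 85.3 -6.5] | shift without turn [37.  85.3 -6.3]
rot [-3.14  -0.    -0.004] then shift [ 37.1 -85.3   6.5] | shift without turn [37.  85.3 -6.3]
```

Request:
play_rows(
  plan=[
    [0,20,-2,0,0,0,1],
    [0,20,-2,0,0,0,1],
    [0,20,-2,0,0,0,1],
    [0,15,0,0,0,0,1],
    [0,8,0,0,0,0,1],
    [0,2,0,0,0,0,1],
    [10,0,0,0,0,0,1],
    [15,0,0,0,0,0,1],
    [10,0,0,0,0,0,1],
    [6,0,0,0,0,0,1],
    [4,0,0,0,0,0,1],
    [0,0,0,0,0,0,1],
    [0,0,0,0,0,0,1],
  ],
)

```text
clock: 45.42
eef_pos: [0.6232, 0.1549, 0.1535]
tool_rot: [0.077, 0.703, -0.077, 0.703]
ft_force: [0.5, 0.3, -4.8]
grip_width: 0.0282
```

```bash
python3 go.py 621 158.5 139 1.354;  python3 -c "
from h import *
p=camera('side');f=p['frame'][75:195,280:440];g=camera('scene')['frame'][210:330,225:385];cv2.imwrite('pics/d4.png',np.hstack([cv2.resize(x,(400,300),interpolation=cv2.INTER_CUBIC)[...,::-1] for x in(f,g)]))"
```

```text
t 45.42 pos [623.2 154.9 153.5] jaw 1.353 down [ 0.001 -0.    -1.   ] q [ 0.24  0.56  0.29  1.29 -0.    0.46] w 28.2 F [ 0.5  0.3 -4.8]
rot [-0.001  0.001 -0.   ] then shift [14.5  3.  -2.9] | shift without turn [14.5  3.  -2.9]
rot [ 3.141e+00 -0.000e+00 -1.000e-03] then shift [14.5 -3.   2.9] | shift without turn [14.5  3.  -2.9]
```

View pics/d4.png

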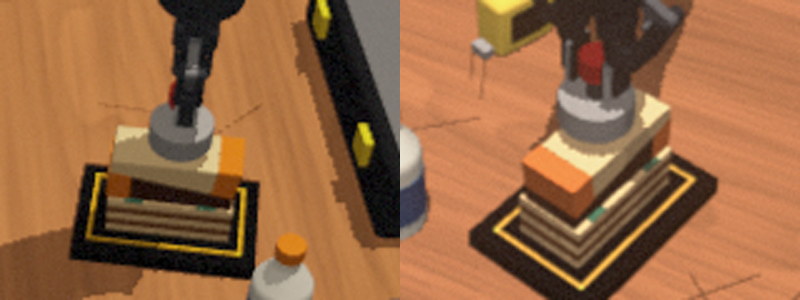

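```bash
python3 meas.py .62 .157 .05 .122 .146; python3 meas.py .62 .159 .085 .099 .110
```

```text
scene 554 [631.  158.8] [46.5 59. ] ang 1.843 z [0.1246 0.1416 0.1446]
side 379 [621.4 153.3] [56.7 58.9] ang 2.863 z [0.1258 0.1426 0.1455]
scene 747 [623.6 159.2] [ 51.6 124.4] ang 2.929 z [0.0998 0.1018 0.104 ]
side 576 [622.6 158.6] [ 56.4 122. ] ang 2.924 z [0.1002 0.103  0.1059]
```

Request:
play_rows(
  plan=[
    [3,2,0,0,0,0,1],
    [4,2,0,0,0,0,1],
    [3,0,0,0,0,0,1],
    [1,0,0,0,0,0,1],
    [0,0,0,0,0,0,1],
    [0,0,0,0,0,0,1],
  ],
)

```text
clock: 46.22
eef_pos: [0.6238, 0.1593, 0.1421]
tool_rot: [0.076, 0.703, -0.077, 0.703]
ft_force: [-0.6, 0.2, -5.6]
grip_width: 0.0282
```

Request:
play_rows(
  plan=[
    [1,0,0,0,0,0,1],
    [1,0,0,0,0,0,1],
    [0,0,0,0,0,0,1],
  ],
)

```text
clock: 46.47
eef_pos: [0.6239, 0.1592, 0.1403]
tool_rot: [0.076, 0.703, -0.076, 0.703]
ft_force: [-0.6, -0.6, -5.7]
grip_width: 0.0286
```

Request:
play_rows(
  plan=[
    [1,0,0,0,0,0,1],
    [0,0,0,0,0,0,1],
  ],
)

```text
clock: 46.63
eef_pos: [0.6239, 0.1593, 0.1394]
tool_rot: [0.076, 0.703, -0.076, 0.703]
ft_force: [-1.2, 0.4, -5.1]
grip_width: 0.0282
```

Request:
play_rows(
  plan=[
    [1,0,0,0,0,0,1],
    [0,0,0,0,0,0,1],
  ],
)

```text
clock: 46.8
eef_pos: [0.6241, 0.1594, 0.1386]
tool_rot: [0.076, 0.703, -0.076, 0.703]
ft_force: [-0.1, -0.7, -6.2]
grip_width: 0.0287
```

Request:
play_rows(
  plan=[
    [1,0,0,0,0,0,1],
    [0,0,0,0,0,0,1],
  ],
)

```text
clock: 46.97
eef_pos: [0.6242, 0.1594, 0.1384]
tool_rot: [0.077, 0.702, -0.076, 0.704]
ft_force: [-1.4, -0.1, 0.1]
grip_width: 0.0284
```

Request:
play_rows(
  plan=[
    [0,0,0,0,0,0,1],
    [0,0,0,0,0,0,0.4],
    [0,0,0,0,0,0,0],
    [0,0,0,0,0,0,-1],
    [0,0,0,0,0,0,-1],
    [0,0,0,0,0,0,-1],
    [0,0,0,0,0,0,-1],
    [0,0,0,0,0,0,-1],
    [0,0,0,0,0,0,-1],
    [-5,0,0,0,0,0,-1],
    [-10,0,0,0,0,0,-1],
    [-18,0,0,0,0,0,-1],
    [-20,0,0,0,0,0,-1],
    [-20,0,0,0,0,0,-1],
    [-10,0,0,0,0,0,-1],
    [0,0,0,0,0,0,-1],
    [0,0,0,0,0,0,-1],
  ],
)

```text
clock: 48.38
eef_pos: [0.6243, 0.1594, 0.2212]
tool_rot: [0.077, 0.702, -0.076, 0.704]
ft_force: [-1.1, -0.3, 0.1]
grip_width: 0.0851
```

```bash
python3 meas.py .62 .157 .05 .118 .134; python3 meas.py .62 .159 .085 .099 .110; python3 meas.py .62 .157 .04 .155 .18; python3 go.py 620 158 300 1.35;  python3 -c "
from h import *
p=camera('side');f=p['frame'][75:195,280:440];g=camera('scene')['frame'][210:330,225:385];cv2.imwrite('pics/d5.png',np.hstack([cv2.resize(x,(400,300),interpolation=cv2.INTER_CUBIC)[...,::-1] for x in(f,g)]))"
```

```text
scene 512 [625.8 161.4] [57.2 59.4] ang 1.94 z [0.1201 0.1264 0.1291]
side 355 [621.8 157.2] [56.6 59. ] ang 2.889 z [0.1198 0.1276 0.1306]
scene 641 [624.2 162.1] [ 56.5 125.6] ang 2.878 z [0.0997 0.1021 0.1068]
side 534 [622.4 158.6] [ 57.2 122.8] ang 2.939 z [0.1001 0.1033 0.107 ]
scene 200 [625.1 160.6] [29.1 30.5] ang 0.856 z [0.1574 0.166  0.168 ]
side 135 [623.3 159.2] [28.8 30.2] ang 0.676 z [0.1571 0.1666 0.17  ]
t 48.68 pos [623.3 159.2 219.1] jaw 1.354 down [-0.002 -0.001 -1.   ] q [ 0.25  0.54  0.42  1.45 -0.    0.47] w 85.7 F [-0.6  0.3  0.7]
rot [ 0.004 -0.001  0.001] then shift [-80.9  -1.9  -3. ] | shift without turn [-80.9  -1.9  -3.1]
rot [-3.137e+00 -2.000e-03 -2.000e-03] then shift [-80.9   1.9   3. ] | shift without turn [-80.9  -1.9  -3.1]
```

View pics/d5.png

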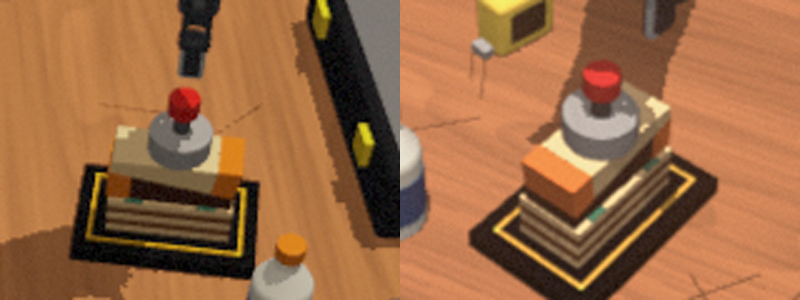

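The stack stands square and level with the weight upright in the middle, and the gripper is clear. Handing in.

```bash
python3 -c "
from workcell import *
print(job_done())"
```

```text
the job is handed in; nothing more can be done
None
```

The prop is built and handed in at about 49 s of the 128 s allowed. The order was plywood block, dark wedge, pale wedge turned end for end, then the steel weight. Each piece was lowered until the wrist force showed contact, then let go. The hand-in gave no verdict, so the checks below are my own.

| Piece | Measured centre (x, y, mm) | Offset from what it must centre on |
|---|---|---|
| Black board | (619, 158) | – |
| Block | (621, 159) | about 2 mm from the board centre |
| Dark wedge | (619, 159) | about 2 mm from the block |
| Pale wedge | (622–624, 159–162) | about 4–6 mm from the dark wedge |
| Steel weight | (622–626, 157–161) | about 2 mm from the pale wedge |

- **Level and upright:** The weight's base and knob centres agree within about 2.5 mm, and the last pictures show the stack square and level with the weight upright. Its top sits at about 168 mm, as expected.
- **Disagreements:** The two cameras differed by up to 4 mm on the weight and the pale wedge. This is within the tolerances.
- **Not measured again:** I did not re-measure the tape measure or glue bottle at the end. The arm never came near them, and they look in place in the pictures.
- **No failures:** None of the checks failed.

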